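Sweep the broken ware off the sorting deck into the covered scrap bin

TASK

Take the cover plate off the scrap bin and lay it flat on the black rubber mat; then take the push block and sweep every broken piece off the wooden deck into the bin, without touching the pieces with the gripper's fingers. When the deck is clear, stand the push block back upright on its plywood rest and put the cover back on the bin, fully down over both pins. Leave the jars and loose lids standing around where they are.

Things in the scene. Friction and masses are not known exactly. Their poses are not given: they have to be found in the camera images.
- station: Fixed bench unit: a level wooden deck, 90 mm above the table, with a blue steel scrap bin sunk at its end. Origin on the table under the unit; z up. Its own -y is the sweeping direction, from the deck towards the bin; its x runs across the deck. Sites deck, seat and bin_floor have the same axes.
- deck (a point): Point of the deck's top straight above the station's origin (z 90 mm). In the station's x, y the deck runs from the bin's mouth at y = -105 mm to the inner face of the back rail at y = +175 mm, and between side rails with inner faces at x = +-85 mm (these end at y = -90 mm). Rails: 8 mm thick, 25 mm above the deck; none towards the bin.
- seat (a point): Centre of the bin's mouth, at deck level, station x 0, y -160 mm; the seated cover's origin lies here. Mouth: 210 mm (wider than the deck) (x) by 110 mm (y), walls 6 mm, level with the deck. Two upright steel pins, 8 mm diameter, 14 mm tall, tapered tips, stand on flanges at x = +-125 mm from here.
- bin_floor (a point): Centre of the bin's inner floor, 85 mm below point seat.
- cover: Loose aluminium plate, 280 (its x) x 130 (y) x 6 mm, about 0.4 kg, with 13 mm square holes at x = +-125 mm that drop over the pins (either way round). Red bar handle on its middle: 60 mm (x) by 20 mm (y), top 46 mm above the underside. Origin: centre of the underside; z up. At the start it is seated on the bin and overlaps the deck by 10 mm.
- pusher: Push block: wooden head 100 (its x) x 40 (y) x 30 mm high with a steel band, and a yellow upright handle on its middle, 34 mm (x) by 24 mm (y), top 105 mm above the underside. About 0.3 kg, stands by itself. Its long faces (+-y) push the pieces. Origin: centre of the underside; z up, towards the handle.
- rest: Fixed plywood board, 150 (x) x 110 (y) x 12 mm, on the table; the push block stands on it at the start. Origin: centre of the underside.
- mat: Fixed black rubber mat, 320 (x) x 170 (y) x 4 mm, where the cover is laid meanwhile. Origin: centre of the underside.
- chunk1: Broken piece of fired ware, cream white: rough block 30 x 22 x 20 mm, 30 g, lying on the deck. Origin: centre of its underside. May be absent.
- chunk2: Broken piece of fired ware, glazed blue: disc 34 mm across, 18 mm high, 30 g, lying on the deck. Origin: centre of its underside. May be absent.
- chunk3: Broken piece of fired ware, cream white: rough block 26 x 24 x 24 mm, 30 g, lying on the deck. Origin: centre of its underside. May be absent.
- chunk4: Broken piece of fired ware, glazed blue: tapered stub 36 to 26 mm across, 20 mm high, 30 g, lying on the deck. Origin: centre of its underside. May be absent.
- chunk5: Broken piece of fired ware, cream white: rough block 31 x 20 x 22 mm, 30 g, lying on the deck. Origin: centre of its underside. May be absent.
- chunk6: Broken piece of fired ware, glazed blue: stub 35 mm across, 22 mm high, 30 g, lying on the deck. Origin: centre of its underside. May be absent.
- chunk7: Broken piece of fired ware, cream white: rough block 28 x 24 x 19 mm, 30 g, lying on the deck. Origin: centre of its underside. May be absent.
- jar_left: Bystander: dark blue jar, 60 mm across, 75 mm tall, left near the robot. Origin: centre of the underside. Leave alone.
- jar_right: Bystander: dark blue jar, 60 mm across, 75 mm tall, right near the robot. Origin: centre of the underside. Leave alone.
- jar_white: Bystander: white jar, 68 mm across, 80 mm tall, beyond the deck. Origin: centre of the underside. Leave alone.
- lid_left: Bystander: loose grey lid, 72 mm across, 22 mm high, far left. Origin: centre of the underside. Leave alone.
- lid_right: Bystander: loose grey lid, 72 mm across, 22 mm high, far right. Origin: centre of the underside. Leave alone.

How it is judged:
By the outcome, as a careful person would: the job done as asked, in the order asked, and still so for the second after the job is handed in, with the robot touching nothing.
Of chunk1, chunk2, chunk3, chunk4, chunk5, chunk6, chunk7 only 5 to 7 are there at a start; the rules pass over those that are not, and their reading is None.
At some moment in a run one of chunk1, chunk2, chunk3, chunk4, chunk5, chunk6, chunk7 may be knocked a few centimetres aside while the robot is not near it.
Once in a run the grip may slacken for a moment while it holds something.
It also fails if it takes over 192 s, if anything falls off the work surface, if the arm or the gripper's body presses on something with over 40 N, if the wrist force passes 120 N, or if a joint passes its speed limit or range.

ROBOT

A 7-joint arm with a two-finger parallel gripper is mounted at the origin on the work surface. World frame = base frame: x ahead of the robot, y to its left, z up, the work surface at z = 0. Lengths are in m, angles in rad, forces in N, time in s.
With the tool pointing down it reaches from about 0.425 to 0.925 m from the base axis. Payload 6.8 kg.
Tool frame: the origin (TCP) lies at the very end of the fingers, on their centre line; the grasp point (between the pads) lies 19 mm behind it; z points along the fingers, y is the line along which they close (so a half turn about z gives the same grasp; the last joint's range is limited). The gripper opens to 88 mm and grips with 3 to 60 N. Pads are 20 mm wide; open, the fingers measure 115 mm over their backs; the gripper's body (75 mm by 178 mm) begins 61 mm behind the grasp point.
Start: joints at [-1.383, 0.477, 0.022, 1.555, -0.011, 1.109, -0.083], TCP at [0.197, 0.646, 0.191] pointing down, gripper open.
Joint ranges: [-2.96, 2.96], [-0.34, 2.1], [-1.41, 1.46], [0.24, 2.44], [-1.37, 4.51], [0.17, 1.92], [-2.96, 2.96]. Speed limits (rad/s): [2.39, 2.39, 3.14, 3.14, 3.14, 3.14, 3.14].

INTERFACE

Orientations are given as a unit quaternion [x, y, z, w].
In Python, from rig import * gives the robot as it stands.
- The arm moves only by the shell command python3 -m jog 'ROWS' [FORCE]. ROWS is JSON, one flat list of numbers, 7 for each row, row after row: the shift along the tool's x, y, z in mm, then the turn, a rotation vector about the tool's x, y, z in rad, then the opening, from 0 (shut) to 1 (fully open). In form: [x, y, z, ax, ay, az, hand, x, y, z, ax, ay, az, hand, ...]. A call has 1 to 10 rows; each row shifts and turns the commanded pose from where the row before left it, along the tool's axes as they then stand; what a row does not reach is not made up. A row lasts 1/12 s, in which the tool goes at most 41.7 mm and 7.16 degrees, less where a joint would pass 70% of its speed; a pose out of reach is approached as far as the arm can. A call with a gripper value outside its range is refused whole. The fingers move at their own pace and stop on an object; FORCE is the grip in N (left out, the last holds). Time passes only in rows, so rows that do not move let the fingers close. It gives the time, the measured TCP pose, the force, the opening and the grip force at its end, in the units of the state.
- read_state(): the state, without advancing time (a new reading comes with each control period).
- camera(name): name is "scene" or "top" or "wrist"; returns the picture (384x512x3 uint8, red, green, blue); there is no depth.
- camera_info(name): a dict with "fx", "fy", "cx", "cy" (pixels), "rvec" (rotation vector, rad) and "tvec" (3), from world to camera coordinates, as OpenCV has them; the wrist camera has in their place "hand_eye" (4x4, takes a point from camera to tool coordinates, whose origin is the TCP and whose axes are the flange's). Camera axes: x right, y down, z forward; pixel columns grow to the right and rows downward; lengths in m; the calibration is good to about 2 mm. A picture is of the moment at which its call begins: read the wrist's pose just before it. camera_info takes no time and is no camera call.
- close_job(): hands the job in; it is judged then, once.
The state is a dict: "clock": time; "joints": joint angles; "joint_velocities": joint speeds; "joint_torque": joint torques, N m; "position": TCP position; "ee_rot": TCP orientation; "force": force on the tool from outside, world axes, zero at the start; "wrist_torque": the same for the moment, N m; "grip_width": opening from 0.0 (shut) to 1.0 (fully open); "gripper_force": force on a finger pad.
Only numpy, scipy, OpenCV 4.12 (cv2) and the standard library are available. Lean on these libraries where they do the work, as an engineer would, in place of code of your own. Each camera call takes 0.05 s, during which the arm holds its last target. There are 200 camera calls.

## Working session

There is one attempt and no reset: what is moved stays moved. The work goes in short steps, Python scripts to look and compute and a shell command to move; the robot and the scene stay as the last step left them, time stands still between calls to the robot, and variables do not carry over. Pictures are saved under pics/ and viewed, at most 18 in all, crops included, and the job is handed in when it is done.

```bash
ls; mkdir -p pics
python3 - <<'E'
from rig import *
import cv2
s=read_state(); print({k:s[k] for k in('clock','position','ee_rot','force','grip_width')})
for n in("scene","top","wrist"):
    im=camera(n); cv2.imwrite(f"pics/{n}0.png",im[:,:,::-1]); print(n,camera_info(n))
a=cv2.imread("pics/top0.png");cv2.imwrite("pics/top0b.png",cv2.resize(a,(800,600)))
E
```

```text
pics
{'clock': 0.0, 'position': array([0.1965748 , 0.64504128, 0.1897712 ]), 'ee_rot': array([ 1.47335172e-01,  9.89086183e-01, -9.29618210e-04, -7.07245759e-05]), 'force': array([-0.53095409, -0.29468438, -0.09233791]), 'grip_width': 1.0066617917684304}
scene {'fx': 377.9076623612285, 'fy': 377.9076623612285, 'cx': 256.59951815780875, 'cy': 194.16102368560885, 'rvec': array([ 2.21943345,  0.61458901, -0.25054552]), 'tvec': array([-0.4439551 , -0.12201084,  1.25278221])}
top {'fx': 431.0500342554538, 'fy': 431.0500342554538, 'cx': 255.99109720251363, 'cy': 198.1620610783827, 'rvec': array([ 2.14694612, -2.1993974 ,  0.15092937]), 'tvec': array([-0.00417026,  0.51864252,  1.17761387])}
wrist {'fx': 302.5335493828822, 'fy': 302.5335493828822, 'cx': 252.53681007303564, 'cy': 193.40663962504505, 'hand_eye': array([[-3.94811391e-04, -9.57680752e-01, -2.87832278e-01,
         7.88738104e-02],
       [ 9.99999713e-01, -1.91835124e-04, -7.33394018e-04,
         8.19985523e-04],
       [ 6.47140994e-04, -2.87832485e-01,  9.57680553e-01,
        -1.93856489e-01],
       [ 0.00000000e+00,  0.00000000e+00,  0.00000000e+00,
         1.00000000e+00]])}
```

View pics/top0b.png

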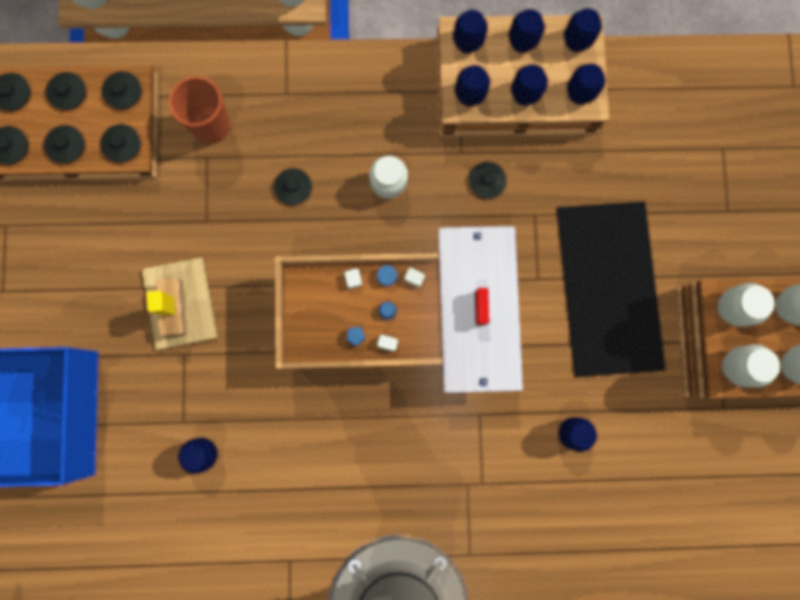

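View pics/scene0.png

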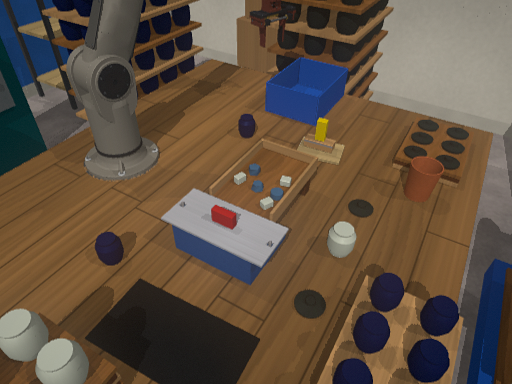

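The top view shows the deck in the middle with six pieces (three white, three blue), the cover with its red handle at (482,306), the mat on the right, and the push block's yellow handle at (160,302) on its rest on the left. The bystanders stand clear of all of these.

```bash
cat > h.py <<'E'
from rig import *
import cv2, numpy as np
from scipy.spatial.transform import Rotation as R
def cam(name, state=None):
    """R,t camera->world and K"""
    i=camera_info(name)
    K=np.array([[i['fx'],0,i['cx']],[0,i['fy'],i['cy']],[0,0,1]])
    if name=='wrist':
        s=state or read_state(); T=np.eye(4); T[:3,:3]=R.from_quat(s['ee_rot']).as_matrix(); T[:3,3]=s['position']
        M=T@i['hand_eye']; return M[:3,:3],M[:3,3],K
    Rm=R.from_rotvec(i['rvec']).as_matrix(); return Rm.T,-Rm.T@i['tvec'],K
def onplane(c,uv,z):
    Rm,t,K=c; uv=np.atleast_2d(uv).astype(float)
    d=(Rm@np.linalg.inv(K)@np.c_[uv,np.ones(len(uv))].T).T
    return t+d*((z-t[2])/d[:,2])[:,None]
def pix(c,P):
    Rm,t,K=c; q=(np.atleast_2d(P)-t)@Rm; q=q@K.T; return q[:,:2]/q[:,2:]
def blobs(mask,amin,roi=None):
    """contours > amin, in roi x0,y0,x1,y1"""
    m=mask.astype(np.uint8)*255
    if roi: k=np.zeros_like(m); x0,y0,x1,y1=roi; k[y0:y1,x0:x1]=1; m=m*k
    cs,_=cv2.findContours(m,cv2.RETR_EXTERNAL,cv2.CHAIN_APPROX_NONE)
    return sorted([c for c in cs if cv2.contourArea(c)>amin],key=cv2.contourArea,reverse=True)
def rect(c,cont,z):
    """min-area rect on plane z: centre, long-side angle deg, sizes mm"""
    P=onplane(c,cont[:,0,:],z)[:,:2].astype(np.float32)*1000
    (cx,cy),(w,h),a=cv2.minAreaRect(P)
    if w<h: w,h,a=h,w,a+90
    return np.round([cx,cy,(a+90)%180-90,w,h],1)
def hsv(im): return cv2.cvtColor(im,cv2.COLOR_RGB2HSV)
def snap(name,f):
    s=read_state(); im=camera(name); cv2.imwrite('pics/'+f,im[:,:,::-1]); return im,cam(name,s)
E
python3 - <<'E'
from h import *
im=cv2.imread('pics/top0.png')[:,:,::-1].copy(); H=hsv(im).astype(int); h,s,v=H[...,0],H[...,1],H[...,2]; c=cam('top')
def show(n,m,a,z,roi,k=2):
    for b in blobs(m,a,roi)[:k]: print(n,rect(c,b,z),cv2.contourArea(b))
show('red',((h<8)|(h>172))&(s>180)&(v>90),20,.136,(270,150,350,250))
show('yel',(h>25)&(h<33)&(s>200),20,.117,(80,170,130,220))
show('cover',(s<40)&(v>130),500,.096,(270,130,350,260))
show('mat',(v<45),2000,.004,(340,120,440,250))
show('chunkW',(s<70)&(v>150),15,.110,(180,165,278,233),8)
show('chunkB',(h>95)&(h<120)&(s>90)&(v>50),15,.110,(180,165,278,233),8)
show('pins',(v<110),3,.098,(285,145,325,160)); show('pins',(v<110),3,.098,(295,238,325,250))
# rest
m=(s<150)&(v>130)&(h>10)&(h<30)
show('rest',m,300,.012,(85,155,145,230))
for p in [(100,175),(130,180),(120,190),(112,200),(110,190),(115,205),(134,200),(150,190)]: print(p,H[p[1],p[0]])
a=cv2.resize(im[150:235,80:150,::-1],None,fx=6,fy=6,interpolation=cv2.INTER_CUBIC); cv2.imwrite('pics/c1.png',a)
E
```

```text
red [ 510.1 -147.5   -2.2   54.4   15.5] 116.5
yel [530.9 383.9  88.7  39.5  31.2] 135.5
cover [ 5.117e+02 -1.498e+02 -2.000e-01  2.812e+02  1.328e+02] 5063.5
mat [ 553.7 -406.7    3.4  314.4  165.5] 5827.5
chunkW [565.2  64.2  12.8  30.9  25.4] 92.5
chunkW [566.  -39.8  61.9  31.8  23.8] 90.5
chunkW [455.7   8.5  72.7  32.8  21.1] 82.5
chunkB [569.7   6.1  -1.2  29.3  28.9] 93.0
chunkB [467.6  62.6  20.6  26.2  25. ] 69.5
chunkB [509.5   8.2  43.5  24.1  22.3] 59.5
rest [543.2 380.4  11.4 159.7 120. ] 1872.5
(100, 175) [ 21 105 224]
(130, 180) [ 21 101 224]
(120, 190) [ 20 108 208]
(112, 200) [ 20 160 198]
(110, 190) [ 23 193 206]
(115, 205) [ 16 119 204]
(134, 200) [ 19 106 210]
(150, 190) [ 15 152 104]
```

View pics/c1.png

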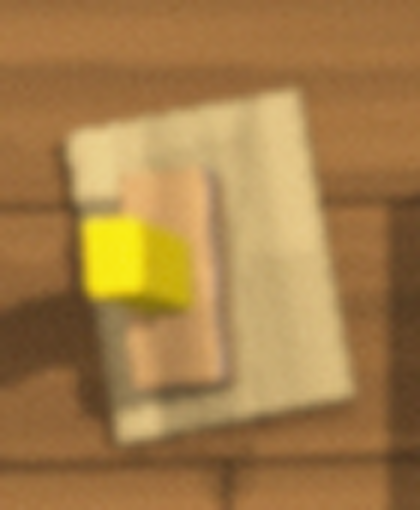

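The crop shows the push block's head (about (120,165) to (228,390) in crop pixels), turned about 4°, on the rest, which is turned about 11°. I'll go to the cover first.

```bash
cat > go.py <<'E'
import sys; from h import *
s=read_state(); Rm=R.from_quat(s['ee_rot']).as_matrix(); a=[float(v) for v in sys.argv[1:]]
th=np.degrees(np.arctan2(Rm[1,0],Rm[0,0]))%360
d=Rm.T@(np.array(a[:3])/1000-s['position'])*1000
print('t',round(float(s['clock']),2),'pos',np.round(s['position']*1000,1),'head',round(th,2),'F',np.round(s['force'],1),'w',round(float(s['grip_width'])*88,1),'shift',np.round(d,1),'tilt',np.round(np.degrees(Rm[:2,2]),2),'az',round(-np.radians(a[3]-th),4) if len(a)>3 else '')
E
python3 -m jog '[0,0,-20,0,0,-0.093,1,0,0,-20,0,0,-0.093,1,0,0,-20,0,0,-0.092,1]'
python3 -m jog '[-25,-32,0,0,0,0,1,-25,-32,0,0,0,0,1,-25,-32,0,0,0,0,1,-25,-32,0,0,0,0,1,-25,-32,0,0,0,0,1,-25,-32,0,0,0,0,1,-25,-32,0,0,0,0,1,-25,-32,0,0,0,0,1,-25,-32,0,0,0,0,1,-25,-32,0,0,0,0,1]'
python3 go.py 510 -148 250 179
```

```text
clock: 0.4
position: [0.1966, 0.6452, 0.2507]
ee_rot: [0.007, 1.0, -0.001, -0.0]
force: [-0.6, 0.6, 0.9]
grip_width: 0.999
gripper_force: 0.0
clock: 1.23
position: [0.4417, 0.3194, 0.2508]
ee_rot: [0.009, 1.0, 0.0, -0.0]
force: [0.8, 0.7, -1.2]
grip_width: 0.999
gripper_force: 0.0
t 1.23 pos [441.7 319.4 250.8] head 178.98 F [ 0.8  0.7 -1.2] w 87.9 shift [ -76.5 -466.1    0.7] tilt [-0.01  0.  ] az -0.0003
```

```bash
python3 -m jog '[-6,-39,0,0,0,0,1,-6,-39,0,0,0,0,1,-6,-39,0,0,0,0,1,-6,-39,0,0,0,0,1,-6,-39,0,0,0,0,1,-6,-39,0,0,0,0,1,-6,-39,0,0,0,0,1,-6,-39,0,0,0,0,1,-6,-39,0,0,0,0,1,-6,-39,0,0,0,0,1]' >/dev/null
python3 -m jog '[-6,-39,0,0,0,0,1,-6,-37,0,0,0,0,1,-5,0,0,0,0,0,1,0,0,0,0,0,0,1,0,0,0,0,0,0,1]'
python3 go.py 510 -148 250 179
python3 - <<'E'
from h import *
im,c=snap('wrist','w1.png'); H=hsv(im).astype(int); h,s,v=H[...,0],H[...,1],H[...,2]
for b in blobs(((h<8)|(h>172))&(s>150)&(v>60),200)[:2]: print('red',rect(c,b,.136),cv2.contourArea(b))
for b in blobs((s<40)&(v>120),2000)[:2]: print('cover',rect(c,b,.096),cv2.contourArea(b))
E
```

```text
clock: 2.48
position: [0.5096, -0.1453, 0.2503]
ee_rot: [0.009, 1.0, 0.0, -0.0]
force: [-0.4, 0.7, -0.7]
grip_width: 1.006
gripper_force: 0.0
t 2.48 pos [ 509.6 -145.3  250.3] head 178.99 F [-0.4  0.7 -0.7] w 88.6 shift [-0.5 -2.7  0.3] tilt [-0.05  0.03] az -0.0002
red [ 507.4 -150.4   -0.8   62.6   18.7] 969.5
cover [ 5.111e+02 -1.500e+02  1.000e-01  2.800e+02  1.301e+02] 25876.5
```

View pics/w1.png

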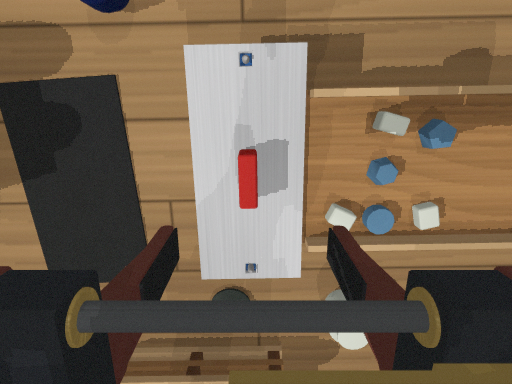

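The wrist view shows the cover with pin holes at (246,59) and (251,268), the handle at (248,179), and the six pieces on the deck.

Run:
```python
from h import *
im=cv2.imread('pics/w1.png')[:,:,::-1].copy(); H=hsv(im).astype(int); h,s,v=H[...,0],H[...,1],H[...,2]; c=cam('wrist')
ps=[]
for roi in((235,48,258,72),(240,258,262,278)):
    b=blobs((s>60)|(v<100),20,roi)[0]; r=rect(c,b,.096); ps.append(r[:2]); print(r)
d=ps[0]-ps[1]; print('mid',(ps[0]+ps[1])/2,'d',d,np.hypot(*d),np.degrees(np.arctan2(d[1],d[0])))
print('rails', onplane(c,[(310,92),(500,88),(307,243),(510,246)],.115)*1000)
```

```text
[ 386.4 -149.4   -1.    11.7   11.7]
[ 634.9 -146.1   -0.8    8.8    6.5]
mid [ 510.65 -147.75] d [-248.5   -3.3] 248.52191050287698 -179.23917521506343
rails [[421.31874577 -83.17255144 115.        ]
 [420.62364598 112.12386129 115.        ]
 [592.53473974 -80.24778056 115.        ]
 [600.47589553 163.14207898 115.        ]]
```

```bash
python3 -m jog '[-1,-4,20,0,0,-0.0175,1,0,0,30,0,0,0,1,0,0,30,0,0,0,1,0,0,30,0,0,0,1,0,0,20,0,0,0,1,0,0,10,0,0,0,1,0,0,6,0,0,0,1,0,0,0,0,0,0,1]'
python3 go.py 510.5 -149 104 180
python3 -m jog '[0,0,0,0,0,0,0,0,0,0,0,0,0,0,0,0,0,0,0,0,0,0,0,0,0,0,0,0,0,0,0,0,0,0,0,0,0,0,0,0,0,0,0,0,0,0,0,0,0]' 50
python3 go.py 510.5 -149 104 180
```

```text
clock: 3.2
position: [0.5104, -0.1489, 0.1043]
ee_rot: [-0.001, 1.0, 0.0, -0.001]
force: [-0.5, 0.3, 0.3]
grip_width: 0.998
gripper_force: 0.0
t 3.2 pos [ 510.4 -148.9  104.3] head 180.07 F [-0.5  0.3  0.3] w 87.8 shift [-0.1 -0.1  0.3] tilt [-0.07  0.03] az 0.0013
clock: 3.78
position: [0.5107, -0.15, 0.1049]
ee_rot: [0.0, 1.0, 0.0, 0.0]
force: [0.0, -0.2, 0.7]
grip_width: 0.509
gripper_force: 0.0
t 3.78 pos [ 510.7 -150.   104.9] head 179.98 F [ 0.  -0.2  0.7] w 44.8 shift [0.2 1.  0.9] tilt [0.02 0.  ] az -0.0003
```

```bash
python3 -m jog '[0,0,0,0,0,0,0,0,0,0,0,0,0,0,0,0,0,0,0,0,0,0,0,0,0,0,0,0,0,0,0,0,0,0,0,0,0,0,0,0,0,0,0,0,0,0,0,0,0]' 50
python3 go.py 510.5 -149 104 180
python3 -m jog '[0,0,-5,0,0,0,0,0,0,-8,0,0,0,0,0,0,-10,0,0,0,0,0,0,-15,0,0,0,0,0,0,-15,0,0,0,0,0,0,-20,0,0,0,0,0,0,-25,0,0,0,0]'
python3 go.py 553 -407 200 180
```

```text
clock: 4.37
position: [0.5106, -0.15, 0.1047]
ee_rot: [0.0, 1.0, 0.0, -0.0]
force: [0.6, -0.2, -0.4]
grip_width: 0.008
gripper_force: 0.0
t 4.37 pos [ 510.6 -150.   104.7] head 179.99 F [ 0.6 -0.2 -0.4] w 0.7 shift [0.1 1.  0.7] tilt [-0.  0.] az -0.0003
clock: 4.95
position: [0.5099, -0.15, 0.2038]
ee_rot: [0.0, 1.0, 0.0, -0.001]
force: [-1.3, 0.7, 0.3]
grip_width: 0.006
gripper_force: 0.0
t 4.95 pos [ 509.9 -150.   203.8] head 179.97 F [-1.3  0.7  0.3] w 0.5 shift [ -43.2 -257.     3.8] tilt [-0.06  0.  ] az -0.0006
```

Run:
```python
from h import *
im,c=snap('wrist','w2.png'); im2,_=snap('scene','s2.png')
cv2.imwrite('pics/w2b.png',np.hstack([im[60:,120:400],im2[100:300,100:360].repeat(1,0) if 0 else cv2.resize(im2[60:300,100:360],(351,324))])[:,:,::-1])
```

```text
(no output)
```

View pics/w2b.png

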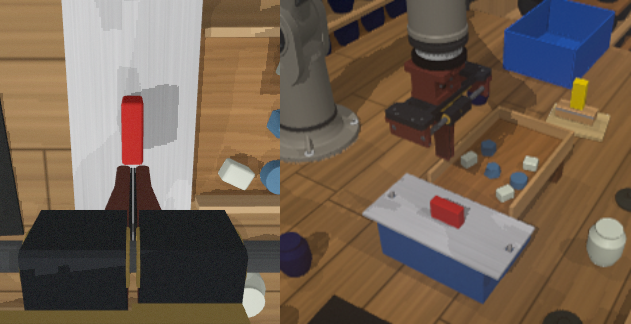

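Run:
```python
from h import *
s=read_state(); p=s['position']; print(p, s['joints'].round(3), s['gripper_force'], s['grip_width'])
c=cam('scene'); print('TCP scene px',pix(c,p), 'crop px', (pix(c,p)-[100,60])*1.35+[280,0])
cs={}
for n,f,roi in(('scene','s2.png',(190,190,260,240)),('wrist','w2.png',(200,100,300,240)),('top','top0.png',(290,160,330,240))):
    im=cv2.imread('pics/'+f)[:,:,::-1].copy(); H=hsv(im).astype(int); m=((H[...,0]<8)|(H[...,0]>172))&(H[...,1]>150)&(H[...,2]>60)
    b=blobs(m,10,roi)[0]; r=b[:,0]; print(n,r.min(0),r.max(0)); cc=cam(n)
    for P in ([510,-149,136],[480,-149,136],[540,-149,136],[510,-149,96]): print(P,pix(cc,np.array(P)/1000).round(0))
```

```text
[ 0.51329876 -0.1509478   0.20746622] [-0.247  0.237  0.496  1.903 -0.133  1.025  1.876] 0.0 0.004193956813236683
TCP scene px [[223.07979289 187.21790351]] crop px [[446.1577204  171.74416974]]
scene [211 205] [235 228]
[510, -149, 136] [[224. 210.]]
[480, -149, 136] [[213. 205.]]
[540, -149, 136] [[234. 215.]]
[510, -149, 96] [[224. 222.]]
wrist [241 156] [262 224]
[510, -149, 136] [[254. 188.]]
[480, -149, 136] [[254. 156.]]
[540, -149, 136] [[254. 219.]]
[510, -149, 96] [[254. 178.]]
top [305 185] [312 206]
[510, -149, 136] [[309. 195.]]
[480, -149, 136] [[309. 207.]]
[540, -149, 136] [[308. 184.]]
[510, -149, 96] [[306. 197.]]
```

The push-in closed on nothing: the fingertips sit higher in both views than the reported TCP projects. I'll open, go down again and look before closing.

```bash
python3 -m jog '[0,0,0,0,0,0,1,0,0,0,0,0,0,1,0,0,0,0,0,0,1,0,0,0,0,0,0,1,0,0,0,0,0,0,1,0,0,0,0,0,0,1,0,0,0,0,0,0,1,0,0,0,0,0,0,1,0,0,0,0,0,0,1,0,0,0,0,0,0,1]'
python3 -m jog '[0,0,0,0,0,0,1,0,0,0,0,0,0,1,0,0,0,0,0,0,1,0,0,0,0,0,0,1,0,0,25,0,0,0,1,0,0,25,0,0,0,1,0,0,25,0,0,0,1,0,0,18,0,0,0,1,0,0,0,0,0,0,1]'
python3 go.py 510.5 -149 104 180
python3 - <<'E'
from h import *
im,c=snap('scene','s3.png'); w,cw=snap('wrist','w3.png')
print(pix(c,read_state()['position']), (pix(c,read_state()['position'])-[150,130])*3)
cv2.imwrite('pics/s3b.png',np.hstack([cv2.resize(im[130:260,150:290],None,fx=3,fy=3,interpolation=cv2.INTER_CUBIC),cv2.resize(w,(380,390))])[:,:,::-1])
E
```

```text
clock: 5.88
position: [0.5106, -0.15, 0.2027]
ee_rot: [0.0, 1.0, 0.0, -0.0]
force: [-0.3, 0.3, -0.1]
grip_width: 0.728
gripper_force: 0.0
clock: 6.63
position: [0.508, -0.1493, 0.1065]
ee_rot: [0.0, 1.0, 0.0, -0.003]
force: [0.1, -0.9, -0.2]
grip_width: 1.0
gripper_force: 0.0
t 6.63 pos [ 508.  -149.3  106.5] head 179.99 F [ 0.1 -0.9 -0.2] w 88.0 shift [-2.5  0.3  2.5] tilt [-0.35  0.03] az -0.0001
[[223.81351716 218.17554924]] [[221.44055147 264.52664771]]
```

View pics/s3b.png

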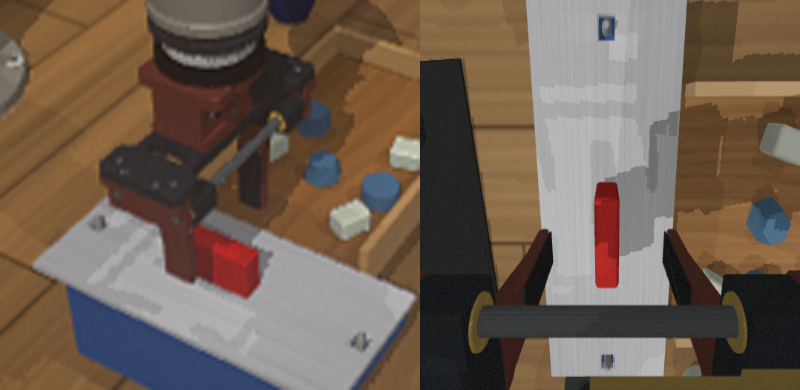

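```bash
python3 - <<'E'
from h import *
c=cam('scene')
for z in(.1,.12,.14,.16): print(z,((pix(c,[[.508,-.199,z],[.508,-.099,z]])-[150,130])*3).round(0).tolist())
E
python3 -m jog '[-2,0,5,0,0,0,1,0,0,5,0,0,0,1,0,0,5,0,0,0,1,0,0,5,0,0,0,1,0,0,0,0,0,0,1]'
python3 go.py 510.5 -149 104 180
python3 - <<'E'
from h import *
im,c=snap('scene','s4.png'); w,cw=snap('wrist','w4.png')
cv2.imwrite('pics/s4b.png',np.hstack([cv2.resize(im[130:260,150:290],None,fx=3,fy=3,interpolation=cv2.INTER_CUBIC),cv2.resize(w,(380,390))])[:,:,::-1])
E
```

```text
0.1 [[183.0, 311.0], [254.0, 235.0]]
0.12 [[182.0, 293.0], [254.0, 217.0]]
0.14 [[180.0, 274.0], [253.0, 198.0]]
0.16 [[179.0, 255.0], [253.0, 179.0]]
clock: 7.15
position: [0.5121, -0.1498, 0.089]
ee_rot: [0.0, 1.0, 0.0, -0.001]
force: [-0.2, 0.1, 0.4]
grip_width: 0.998
gripper_force: 0.0
t 7.15 pos [ 512.1 -149.8   89. ] head 179.99 F [-0.2  0.1  0.4] w 87.8 shift [  1.6   0.8 -15. ] tilt [-0.07  0.01] az -0.0002
```

View pics/s4b.png

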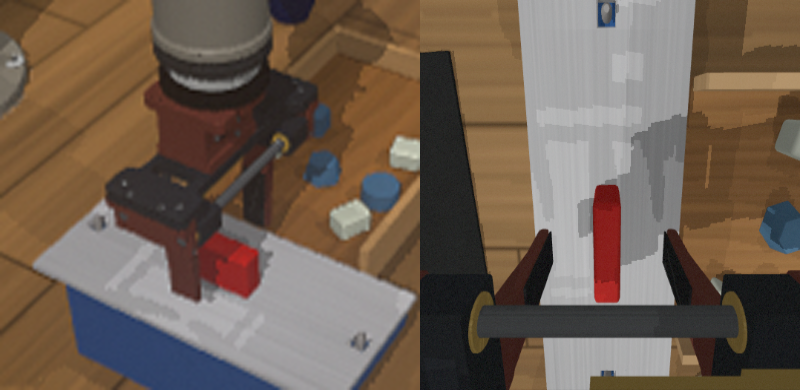

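```bash
python3 -m jog '[2,0,4,0,0,0,1,0,0,4,0,0,0,1,0,0,3,0,0,0,1,0,0,0,0,0,0,1]'
python3 -m jog '[0,0,3,0,0,0,1,0,0,0,0,0,0,1,0,0,0,0,0,0,0,0,0,0,0,0,0,0,0,0,0,0,0,0,0,0,0,0,0,0,0,0,0,0,0,0,0,0,0,0,0,0,0,0,0,0,0,0,0,0,0,0,0,0,0,0,0,0,0,0]' 50
python3 -m jog '[0,0,0,0,0,0,0,0,0,0,0,0,0,0,0,0,0,0,0,0,0,0,0,0,0,0,0,0]'
python3 go.py 510.5 -149 73 180
```

```text
clock: 7.58
position: [0.5101, -0.1499, 0.078]
ee_rot: [0.0, 1.0, 0.0, -0.001]
force: [-1.1, 0.6, -0.5]
grip_width: 1.002
gripper_force: 0.0
clock: 8.42
position: [0.5106, -0.15, 0.0758]
ee_rot: [0.0, 1.0, 0.0, 0.0]
force: [0.3, -0.0, 0.4]
grip_width: 0.432
gripper_force: 0.0
clock: 8.75
position: [0.5106, -0.1501, 0.0758]
ee_rot: [0.0, 1.0, -0.0, 0.0]
force: [-0.1, 0.2, 0.7]
grip_width: 0.224
gripper_force: 50.0
t 8.75 pos [ 510.6 -150.1   75.8] head 179.99 F [-0.1  0.2  0.7] w 19.7 shift [0.1 1.1 2.8] tilt [ 0. -0.] az -0.0001
```

```bash
python3 -m jog '[0,0,-3,0,0,0,0,0,0,-5,0,0,0,0,0,0,-10,0,0,0,0,0,0,-15,0,0,0,0,0,0,-17,0,0,0,0,0,0,-17,0,0,0,0,0,0,-17,0,0,0,0]' 60
python3 -m jog '[-1,-10,0,0,0,0,0,-5,-25,0,0,0,0,0,-6,-34,0,0,0,0,0,-6,-40,0,0,0,0,0,-6,-40,0,0,0,0,0,-6,-40,0,0,0,0,0,-6,-34,0,0,0,0,0,-5,-24,0,0,0,0,0,-2,-10,0,0,0,-0.03,0,0,0,0,0,0,-0.03,0]'
python3 go.py 553 -407 -10 183.4
python3 - <<'E'
from h import *
im,c=snap('scene','s5.png'); w,cw=snap('top','t5.png')
cv2.imwrite('pics/s5b.png',np.hstack([im[120:,:330],w[80:344,250:]])[:,:,::-1])
E
```

```text
clock: 9.33
position: [0.5104, -0.1501, 0.1612]
ee_rot: [0.0, 1.0, 0.0, -0.0]
force: [0.2, -0.5, -4.2]
grip_width: 0.222
gripper_force: 60.0
clock: 10.17
position: [0.5517, -0.4118, 0.1587]
ee_rot: [-0.028, 1.0, -0.001, -0.001]
force: [-0.1, -0.2, -3.8]
grip_width: 0.226
gripper_force: 60.0
t 10.17 pos [ 551.7 -411.8  158.7] head 183.24 F [-0.1 -0.2 -3.8] w 19.9 shift [ -1.9   5.1 168.7] tilt [-0.1  -0.14] az -0.0028
```

View pics/s5b.png

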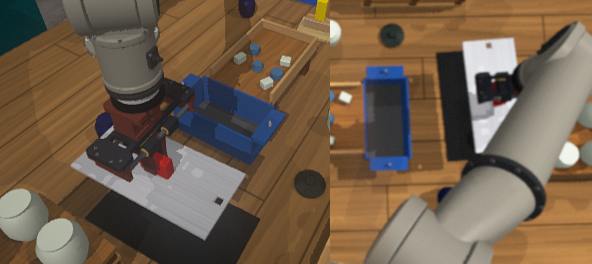

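The cover is held level over the mat, and the bin is open with both pins visible.

```bash
python3 -m jog '[-2,5,10,0,0,0,0,0,0,30,0,0,0,0,0,0,35,0,0,0,0,0,0,35,0,0,0,0,0,0,25,0,0,0,0,0,0,15,0,0,0,0,0,0,7,0,0,0,0,0,0,4,0,0,0,0,0,0,2,0,0,0,0,0,0,0,0,0,0,0]'
python3 go.py 553 -407 -10 183.4
python3 -m jog '[0,0,2,0,0,0,0,0,0,0,0,0,0,0]'
python3 -m jog '[0,0,2,0,0,0,0,0,0,0,0,0,0,0]'
python3 go.py 553 -407 -10 183.4
```

```text
clock: 11.1
position: [0.5562, -0.4025, -0.0021]
ee_rot: [-0.03, 1.0, -0.001, 0.001]
force: [0.7, 0.0, -3.3]
grip_width: 0.222
gripper_force: 60.0
t 11.1 pos [ 556.2 -402.5   -2.1] head 183.42 F [ 0.7  0.  -3.3] w 19.5 shift [ 3.4 -4.3  7.9] tilt [ 0.1  -0.06] az 0.0004
clock: 11.27
position: [0.5559, -0.4024, -0.0042]
ee_rot: [-0.03, 1.0, -0.0, 0.001]
force: [0.3, -0.0, -2.9]
grip_width: 0.222
gripper_force: 60.0
clock: 11.43
position: [0.5554, -0.402, -0.007]
ee_rot: [-0.03, 1.0, -0.0, 0.0]
force: [0.3, -0.1, -2.5]
grip_width: 0.224
gripper_force: 60.0
t 11.43 pos [ 555.4 -402.    -7. ] head 183.42 F [ 0.3 -0.1 -2.5] w 19.7 shift [ 2.7 -4.9  3. ] tilt [ 0.02 -0.01] az 0.0003
```

```bash
python3 -m jog '[2,-4,2,0,0,0,0,0,0,0,0,0,0,0,0,0,0,0,0,0,0]'
python3 -m jog '[0,0,1,0,0,0,0,0,0,0,0,0,0,0,0,0,0,0,0,0,0]'
python3 -m jog '[0,0,1,0,0,0,0,0,0,0,0,0,0,0,0,0,0,0,0,0,0]'
python3 go.py 553 -407 -10 183.4
```

```text
clock: 11.68
position: [0.553, -0.4067, -0.0093]
ee_rot: [-0.029, 1.0, -0.0, -0.0]
force: [0.3, -0.3, -3.4]
grip_width: 0.221
gripper_force: 60.0
clock: 11.93
position: [0.5536, -0.4062, -0.0102]
ee_rot: [-0.03, 1.0, -0.0, 0.0]
force: [-0.4, -1.1, -2.7]
grip_width: 0.221
gripper_force: 60.0
clock: 12.18
position: [0.5536, -0.4062, -0.0102]
ee_rot: [-0.03, 1.0, 0.0, 0.0]
force: [-1.9, 1.9, 5.5]
grip_width: 0.222
gripper_force: 60.0
t 12.18 pos [ 553.6 -406.2  -10.2] head 183.42 F [-1.9  1.9  5.5] w 19.6 shift [ 0.7 -0.8 -0.2] tilt [0.03 0.  ] az 0.0003
```

```bash
python3 -m jog '[0,0,0,0,0,0,1,0,0,0,0,0,0,1,0,0,0,0,0,0,1,0,0,0,0,0,0,1,0,0,0,0,0,0,1,0,0,0,0,0,0,1,0,0,-10,0,0,0,1,0,0,-20,0,0,0,1,0,0,-35,0,0,0,1,0,0,-35,0,0,0,1]'
python3 -m jog '[0,0,-35,0,0,0,1,-1,20,-25,0,0,0,1,-1,39,-5,0,0,0,1,-1,39,0,0,0,0,1,-2,39,0,0,0,0,1,-2,39,0,0,0,0,1,-2,39,0,0,0,0,1,-2,39,0,0,0,0,1,-2,39,0,0,0,0,1,-1,39,0,0,0,0,1]'
python3 -m jog '[-1,39,0,0,0,0,1,-1,39,0,0,0,0,1,-1,39,0,0,0,0,1,-1,39,0,0,0,0,1,-2,39,0,0,0,0,1,-2,39,0,0,0,0,1,-2,39,0,0,0,0,1,-2,39,0,0,0,0,1,-2,39,0,0,0,0,1,-1,39,0,0,0,0,1]'
python3 go.py 535 370 150 184
python3 -m jog '[-2,30,0,0,0,0,1,-1,20,0,0,0,0,1,0,0,0,0,0,0,1,0,0,0,0,0,0,1]'
python3 go.py 535 370 150 184
python3 - <<'E'
from h import *
w,c=snap('wrist','w6.png'); H=hsv(w).astype(int); h,s,v=H[...,0],H[...,1],H[...,2]
for b in blobs((h>24)&(h<34)&(s>180),100)[:2]: print('yel',rect(c,b,.117),rect(c,b,.05))
a,c2=snap('top','t6.png')
E
```

```text
clock: 13.02
position: [0.5526, -0.4056, 0.0895]
ee_rot: [-0.03, 1.0, 0.001, -0.001]
force: [0.7, -0.4, 0.4]
grip_width: 0.943
gripper_force: 0.0
clock: 13.85
position: [0.5476, -0.072, 0.1547]
ee_rot: [-0.03, 1.0, 0.0, 0.001]
force: [0.6, 1.9, 0.7]
grip_width: 0.998
gripper_force: 0.0
clock: 14.68
position: [0.5394, 0.3182, 0.1547]
ee_rot: [-0.03, 1.0, 0.0, 0.0]
force: [1.2, -0.2, -0.1]
grip_width: 1.001
gripper_force: 0.0
t 14.68 pos [539.4 318.2 154.7] head 183.4 F [ 1.2 -0.2 -0.1] w 88.1 shift [ 1.3 51.9  4.8] tilt [0.05 0.03] az -0.0105
clock: 15.02
position: [0.539, 0.3676, 0.154]
ee_rot: [-0.031, 1.0, -0.0, 0.0]
force: [0.1, -1.1, 0.4]
grip_width: 0.998
gripper_force: 0.0
t 15.02 pos [539.  367.6 154. ] head 183.55 F [ 0.1 -1.1  0.4] w 87.8 shift [3.8 2.7 4. ] tilt [ 0.01 -0.  ] az -0.0079
yel [510.5 389.8 -86.5  24.6  15.1] [525.1 397.5 -86.5  31.7  19.5]
```

View pics/w6.png

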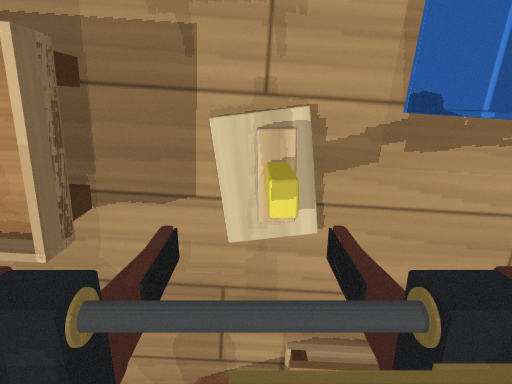

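The head shows at (257–298, 128–222), the handle's top at about (270–298, 190–217), and the rest's corners at (210,120), (310,106), (317,233), (229,241).

Run:
```python
from h import *
w=cv2.imread('pics/w6.png')[:,:,::-1].copy(); c=cam('wrist'); H=hsv(w).astype(int)
for n,uv,z in(('head',[(257,128),(296,128),(298,222),(259,222)],.042),('top',[(269,191),(297,190),(299,217),(270,217)],.117),('rest',[(210,120),(310,106),(317,233),(229,241)],.012)):
    P=onplane(c,uv,z)[:,:2]*1000; print(n,P.round(1).tolist(),'c',P.mean(0).round(1)); r=cv2.minAreaRect(P.astype(np.float32)); print(r)
m=(H[...,0]>24)&(H[...,0]<34)&(H[...,1]>180)&(H[...,2]>225); print(np.unique(H[190:217,272:296,2])[[0,-1]], H[180,283],H[205,283])
```

```text
head [[485.3, 366.5], [483.1, 405.1], [582.7, 417.1], [585.2, 374.8]] c [534.1 390.9]
((534.0405883789062, 391.8004455566406), (101.29473876953125, 42.37043380737305), 4.788304328918457)
top [[527.9, 377.7], [525.8, 399.9], [548.6, 403.8], [549.9, 380.1]] c [538.1 390.4]
((538.2500610351562, 390.7453918457031), (23.016592025756836, 23.982254028320312), 5.459283351898193)
rest [[482.2, 315.7], [461.5, 422.0], [607.5, 447.0], [624.3, 341.3]] c [543.9 381.5]
((543.60595703125, 381.13604736328125), (148.17323303222656, 108.23485565185547), 9.694680213928223)
[187 237] [ 26 177 174] [ 26 165 234]
```

```bash
python3 -m jog '[2,12,0,0,0,-0.022,1,0,11,5,0,0,0,1,0,0,25,0,0,0,1,0,0,30,0,0,0,1,0,0,25,0,0,0,1,0,0,15,0,0,0,1,0,0,10,0,0,0,1,0,0,4,0,0,0,1,0,0,0,0,0,0,1]' 50
python3 go.py 535 391 40 184.8
python3 -m jog '[0,0,0,0,0,0,0,0,0,0,0,0,0,0,0,0,0,0,0,0,0,0,0,0,0,0,0,0,0,0,0,0,0,0,0,0,0,0,0,0,0,0,0,0,0,0,0,0,0,0,0,0,0,0,0,0,0,0,0,0,0,0,0,0,0,0,0,0,0,0]' 60
python3 -m jog '[0,0,0,0,0,0,0,0,0,0,0,0,0,0,0,0,0,0,0,0,0]' 60
python3 go.py 535 391 40 184.8
```

```text
clock: 15.87
position: [0.5354, 0.3895, 0.0391]
ee_rot: [-0.041, 0.999, -0.0, -0.0]
force: [-0.6, 0.1, 0.3]
grip_width: 1.001
gripper_force: 0.0
t 15.87 pos [535.4 389.5  39.1] head 184.69 F [-0.6  0.1  0.3] w 88.1 shift [ 0.3  1.6 -0.9] tilt [-0.05 -0.03] az -0.0019
clock: 16.7
position: [0.5358, 0.3899, 0.0399]
ee_rot: [-0.041, 0.999, 0.0, 0.0]
force: [0.6, 3.9, -2.4]
grip_width: 0.281
gripper_force: 9.6
clock: 16.95
position: [0.5356, 0.3896, 0.0396]
ee_rot: [-0.041, 0.999, 0.0, -0.0]
force: [0.1, 0.5, -0.9]
grip_width: 0.269
gripper_force: 60.0
t 16.95 pos [535.6 389.6  39.6] head 184.69 F [ 0.1  0.5 -0.9] w 23.7 shift [ 0.5  1.5 -0.4] tilt [-0.01  0.01] az -0.0019
```

```bash
python3 -m jog '[0,0,-5,0,0,0,0,0,0,-15,0,0,0,0,0,0,-25,0,0,0,0,0,0,-35,0,0,0,0,0,0,-35,0,0,0.04,0,0,0,-25,0,0,0.038,0,0,0,-10,0,0,0,0,0,0,0,0,0,0,0]' 
python3 -m jog '[0,-15,0,0,0,0,0,-1,-25,0,0,0,0,0,-1,-35,0,0,0,0,0,-1,-35,0,0,0,0,0,-1,-35,0,0,0,0,0,-1,-35,0,0,0,0,0,-1,-30,0,0,0,0,0,-1,-20,0,0,0,0,0,0,-10,0,0,0,0,0,0,0,0,0,0,0,0]'
python3 go.py 543 150 119 180.2
python3 - <<'E'
from h import *
a,c=snap('top','t7.png'); w,cw=snap('wrist','w7.png')
print(onplane(c,np.array([(277,258),(440,255),(277,366),(442,362)])*.64,.115)*1000)
cv2.imwrite('pics/tw7.png',np.hstack([cv2.resize(a[130:270,150:350],(400,280)),cv2.resize(w,(374,280))])[:,:,::-1])
E
```

```text
clock: 17.62
position: [0.537, 0.3898, 0.1923]
ee_rot: [-0.002, 1.0, 0.001, 0.002]
force: [1.1, 0.2, -3.4]
grip_width: 0.276
gripper_force: 60.0
clock: 18.45
position: [0.5424, 0.1453, 0.188]
ee_rot: [0.0, 1.0, -0.001, -0.002]
force: [0.1, 0.7, -3.5]
grip_width: 0.269
gripper_force: 60.0
t 18.45 pos [542.4 145.3 188. ] head 179.97 F [ 0.1  0.7 -3.5] w 23.7 shift [-0.9  4.8 69. ] tilt [-0.18 -0.13] az -0.0041
[[600.25935344 189.1006435  115.        ]
 [599.62863476 -84.25815479 115.        ]
 [420.00433007 189.91627709 115.        ]
 [419.88284441 -81.76986383 115.        ]]
```

View pics/tw7.png

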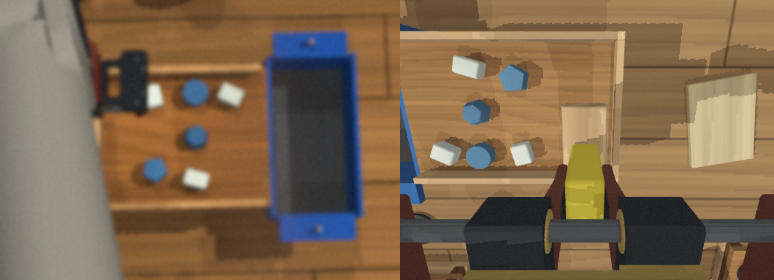

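```bash
python3 -m jog '[0,3,20,0,0,-0.003,0,0,0,25,0,0,0,0,0,0,15,0,0,0,0,0,0,6,0,0,0,0,0,0,2,0,0,0,0,0,0,0,0,0,0,0]' 
python3 go.py 543 -110 119 180.2
python3 -m jog '[0,-5,0,0,0,0,0,0,-10,0,0,0,0,0,0,-10,0,0,0,0,0,0,-10,0,0,0,0,0,0,-10,0,0,0,0,0,0,-10,0,0,0,0,0,0,-10,0,0,0,0,0,0,-10,0,0,0,0,0,0,-10,0,0,0,0,0,0,-10,0,0,0,0,0]'
python3 go.py 543 -110 119 180.2
python3 -m jog '[0,-10,0,0,0,0,0,0,-10,0,0,0,0,0,0,-10,0,0,0,0,0,0,-10,0,0,0,0,0,0,-10,0,0,0,0,0,0,-10,0,0,0,0,0,0,-10,0,0,0,0,0,0,-10,0,0,0,0,0,0,-10,0,0,0,0,0,0,-5,0,0,0,0,0]'
python3 go.py 543 -110 119 180.2
python3 - <<'E'
from h import *
a,c=snap('scene','s8.png'); w,cw=snap('wrist','w8.png')
cv2.imwrite('pics/sw8.png',np.hstack([cv2.resize(a[100:290,130:330],(400,380)),cv2.resize(w,(400,380))])[:,:,::-1])
E
```

```text
clock: 19.05
position: [0.5435, 0.1535, 0.1215]
ee_rot: [-0.004, 1.0, -0.0, -0.0]
force: [0.3, -0.7, -2.8]
grip_width: 0.272
gripper_force: 60.0
t 19.05 pos [543.5 153.5 121.5] head 180.49 F [ 0.3 -0.7 -2.8] w 23.9 shift [   2.8 -263.5    2.5] tilt [-0.03 -0.  ] az 0.005
clock: 19.88
position: [0.5443, 0.0565, 0.1218]
ee_rot: [-0.003, 1.0, 0.0, 0.0]
force: [0.5, 1.4, -2.2]
grip_width: 0.268
gripper_force: 60.0
t 19.88 pos [544.3  56.5 121.8] head 180.38 F [ 0.5  1.4 -2.2] w 23.6 shift [   2.5 -166.5    2.8] tilt [0.01 0.01] az 0.0032
clock: 20.72
position: [0.5447, -0.0398, 0.1217]
ee_rot: [-0.002, 1.0, -0.0, -0.0]
force: [0.4, 0.8, -2.3]
grip_width: 0.266
gripper_force: 60.0
t 20.72 pos [544.7 -39.8 121.7] head 180.29 F [ 0.4  0.8 -2.3] w 23.5 shift [  2.1 -70.1   2.8] tilt [-0.01 -0.05] az 0.0015
```

View pics/sw8.png

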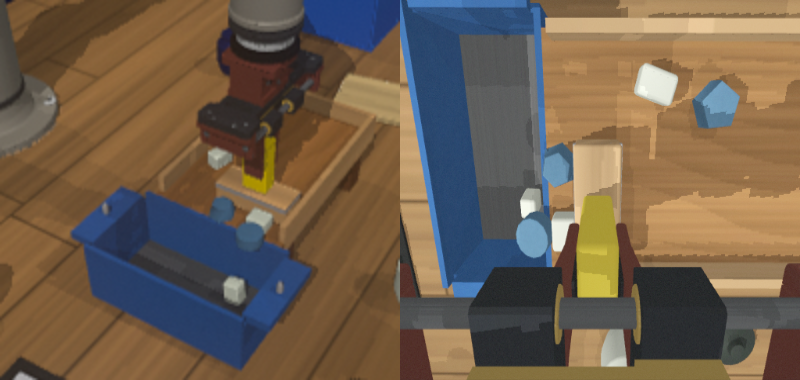

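One piece is already in the bin; three more are ahead of the block, and two are in the other lane.

```bash
python3 -m jog '[1,-8,1,0,0,0,0,0,-8,1,0,0,0,0,0,-8,0,0,0,0,0,0,-8,0,0,0,0,0,0,-8,0,0,0,0,0,0,-8,0,0,0,0,0,0,-8,0,0,0,0,0,0,-8,0,0,0,0,0,0,-6,0,0,0,0,0,0,-4,0,0,0,0,0]'
python3 -m jog '[0,-4,0,0,0,0,0,0,0,0,0,0,0,0,0,0,-15,0,0,0,0,0,0,-30,0,0,0,0,0,0,-25,0,0,0,0,0,25,0,0,0,0,0,10,35,0,0,0,0,0,18,35,0,0,0,0,0,18,35,0,0,0,0,0,10,35,0,0,0,0]'
python3 -m jog '[8,35,0,0,0,0,0,0,35,0,0,0,0,0,0,25,0,0,0,0,0,0,15,0,0,0,0,0,0,0,0,0,0,0,0,0,0,0,0,0,0,0]'
python3 go.py 479 150 118.5 180.2
python3 - <<'E'
from h import *
a,c=snap('scene','s9.png'); w,cw=snap('wrist','w9.png')
cv2.imwrite('pics/sw9.png',np.hstack([cv2.resize(a[100:290,130:330],(400,380)),cv2.resize(w,(400,380))])[:,:,::-1])
E
```

```text
clock: 21.65
position: [0.5443, -0.1129, 0.1197]
ee_rot: [-0.003, 1.0, -0.0, -0.0]
force: [-0.1, -0.3, -3.2]
grip_width: 0.268
gripper_force: 60.0
clock: 22.15
position: [0.5357, -0.001, 0.1197]
ee_rot: [-0.005, 1.0, -0.0, -0.0]
force: [-0.1, 0.3, -3.5]
grip_width: 0.271
gripper_force: 60.0
t 22.15 pos [535.7  -1.  119.7] head 180.52 F [-0.1  0.3 -3.5] w 23.8 shift [ 55.3 151.5   1.2] tilt [-0. -0.] az 0.0057validation failed for argument at $...
```

View pics/sw9.png

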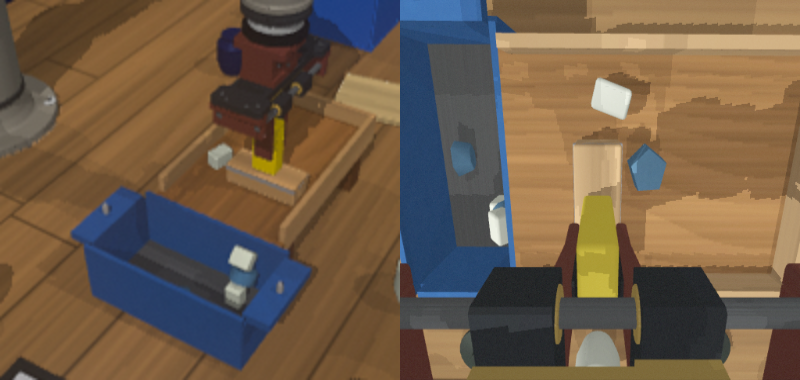

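Four pieces are in the bin and a white and a blue remain. My second call had a malformed row and was refused, so the block was still down on the return stroke. I'll lift it straight up now.

```bash
python3 -m jog '[0,0,-15,0,0,0,0,0,0,-30,0,0,0,0,0,0,-25,0,0,0,0,5,15,0,0,0,0,0,10,35,0,0,0,0,0,18,35,0,0,0,0,0,12,35,0,0,0,0,0,6,20,0,0,0,0,0,3,12,0,0,0,0,0,0,0,0,0,0,0,0]'
python3 go.py 479 150 118.5 180.2
python3 - <<'E'
from h import *
w,c=snap('wrist','w10.png'); H=hsv(w).astype(int); h,s,v=H[...,0],H[...,1],H[...,2]
for b in blobs((s<60)&(v>140),100)[:6]: print('W',rect(c,b,.11))
for b in blobs((h>95)&(h<120)&(s>90)&(v>50),100)[:6]: print('B',rect(c,b,.11))
E
```

```text
clock: 23.08
position: [0.4801, 0.1519, 0.1897]
ee_rot: [-0.005, 1.0, 0.0, -0.0]
force: [0.1, 0.4, -2.6]
grip_width: 0.272
gripper_force: 60.0
t 23.08 pos [480.1 151.9 189.7] head 180.54 F [ 0.1  0.4 -2.6] w 24.0 shift [ 1.1 -1.9 71.2] tilt [-0.02  0.05] az 0.006
W [453.7  12.1  73.9  35.7  23.9]
W [543.9 -82.8   1.6  30.9   9. ]
B [ 5.168e+02 -8.820e+01  1.000e-01  1.729e+02  3.060e+01]
B [407.8 -45.2 -89.5  49.4  15.1]
B [501.1  47.2 -50.3  38.3  29.2]
B [324.4 292.4 -89.5  30.1   4.2]
```

```bash
python3 -m jog '[0,0,20,0,0,0.005,0,0,0,25,0,0,0,0,0,0,15,0,0,0,0,0,0,7,0,0,0,0,0,0,3,0,0,0,0,0,0,0,0,0,0,0]' 
python3 -m jog '[0,-5,0,0,0,0,0,0,-10,0,0,0,0,0,0,-10,0,0,0,0,0,0,-10,0,0,0,0,0,0,-10,0,0,0,0,0,0,-10,0,0,0,0,0,0,-10,0,0,0,0,0,0,-10,0,0,0,0,0,0,-10,0,0,0,0,0,0,-10,0,0,0,0,0]'
python3 -m jog '[0,-10,0,0,0,0,0,0,-10,0,0,0,0,0,0,-10,0,0,0,0,0,0,-10,0,0,0,0,0,0,-10,0,0,0,0,0,0,-10,0,0,0,0,0,0,-10,0,0,0,0,0,0,-10,0,0,0,0,0,0,-10,0,0,0,0,0,0,-10,0,0,0,0,0]'
python3 -m jog '[0,-10,0,0,0,0,0,0,-10,0,0,0,0,0,0,-10,0,0,0,0,0,0,-10,0,0,0,0,0,0,-10,0,0,0,0,0,0,-8,0,0,0,0,0,0,-6,0,0,0,0,0,0,-4,0,0,0,0,0,0,0,0,0,0,0,0]'
python3 go.py 479 -112 118.5 180.2
python3 -m jog '[0,0,-15,0,0,0,0,0,0,-30,0,0,0,0,0,0,-25,0,0,0,0,0,15,0,0,0,0,0,0,35,0,0,0,0,0,0,35,0,0,0,0,0,0,35,0,0,0,0,0,0,20,0,0,0,0,0,0,12,0,0,0,0,0,0,0,0,0,0,0,0]'
python3 go.py 479 150 118.5 180.2
python3 - <<'E'
from h import *
a,c=snap('scene','s11.png'); w,cw=snap('wrist','w11.png')
cv2.imwrite('pics/sw11.png',np.hstack([cv2.resize(a[100:290,130:330],(400,380)),cv2.resize(w,(400,380))])[:,:,::-1])
E
```

```text
clock: 23.63
position: [0.4811, 0.1485, 0.1196]
ee_rot: [0.0, 1.0, -0.0, -0.0]
force: [0.6, -0.4, -3.0]
grip_width: 0.272
gripper_force: 60.0
clock: 24.47
position: [0.4809, 0.054, 0.1198]
ee_rot: [-0.001, 1.0, 0.0, 0.0]
force: [-0.0, 0.3, -2.7]
grip_width: 0.271
gripper_force: 60.0
clock: 25.3
position: [0.481, -0.0461, 0.1197]
ee_rot: [-0.001, 1.0, 0.0, -0.0]
force: [-0.5, 0.5, -2.2]
grip_width: 0.272
gripper_force: 60.0
clock: 26.05
position: [0.481, -0.114, 0.1197]
ee_rot: [-0.0, 1.0, -0.0, -0.0]
force: [0.0, -0.8, -3.1]
grip_width: 0.27
gripper_force: 60.0
t 26.05 pos [ 481.  -114.   119.7] head 180.03 F [ 0.  -0.8 -3.1] w 23.8 shift [2.  2.  1.2] tilt [-0.   -0.02] az -0.0029
clock: 26.88
position: [0.4806, 0.0429, 0.1896]
ee_rot: [-0.004, 1.0, 0.001, -0.0]
force: [-0.5, -0.3, -2.1]
grip_width: 0.269
gripper_force: 60.0
t 26.88 pos [480.6  42.9 189.6] head 180.45 F [-0.5 -0.3 -2.1] w 23.7 shift [  0.7 107.   71.3] tilt [-0.02  0.07] az 0.0044
```

View pics/sw11.png

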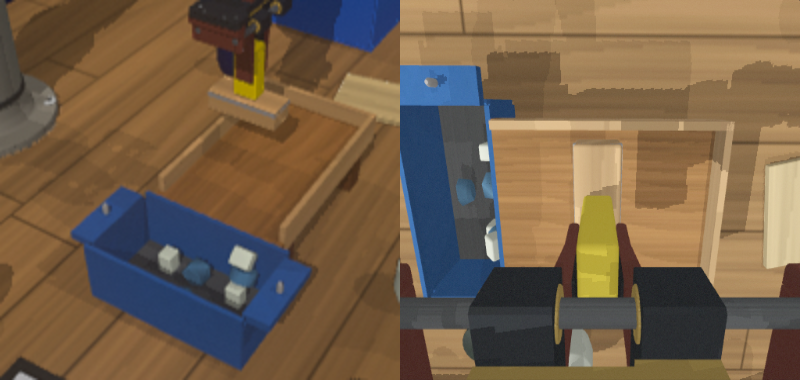

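The deck is bare in both views and the pieces are in the bin. Next I'll return the push block to its rest.

```bash
python3 -m jog '[-6,22,0,0,0,0,0,-7,35,0,0,0,0,0,-7,38,0,0,0,0,0,-7,39,0,0,0,0,0,-7,39,0,0,0,0,0,-7,39,0,0,0,0,0,-7,39,0,0,0,0,0,-6,37,0,0,0,0,0,-5,30,0,0,0,0,0,-4,20,0,0,0,0,0]'
python3 -m jog '[0,4,0,0,0,-0.058,0,0,0,0,0,0,-0.057,0,0,0,0,0,0,0,0,0,0,0,0,0,0,0]'
python3 go.py 541 385 41 187
python3 - <<'E'
from h import *
w,c=snap('top','t12.png'); H=hsv(w).astype(int); h,s,v=H[...,0],H[...,1],H[...,2]
for b in blobs((s<70)&(v>150),10,(180,165,276,233)): print('W',rect(c,b,.11))
for b in blobs((h>95)&(h<120)&(s>90)&(v>50),10,(180,165,276,233)): print('B',rect(c,b,.11))
E
```

```text
clock: 27.82
position: [0.5436, 0.3795, 0.1891]
ee_rot: [-0.002, 1.0, 0.0, -0.0]
force: [-0.1, -0.5, -2.8]
grip_width: 0.269
gripper_force: 60.0
clock: 28.15
position: [0.5442, 0.3792, 0.1894]
ee_rot: [-0.056, 0.998, -0.001, -0.0]
force: [-0.7, -0.0, -3.4]
grip_width: 0.273
gripper_force: 60.0
t 28.15 pos [544.2 379.2 189.4] head 186.47 F [-0.7 -0.  -3.4] w 24.0 shift [  2.5   6.3 148.4] tilt [-0.   -0.06] az -0.0093
```

```bash
python3 -m jog '[2,6,15,0,0,-0.009,0,0,0,30,0,0,0,0,0,0,35,0,0,0,0,0,0,30,0,0,0,0,0,0,20,0,0,0,0,0,0,10,0,0,0,0,0,0,5,0,0,0,0,0,0,2,0,0,0,0,0,0,0,0,0,0,0]'
python3 go.py 541 385 39.6 187
python3 -m jog '[0,0,1.5,0,0,0,0,0,0,0,0,0,0,0,0,0,0,0,0,0,0]'
python3 -m jog '[0,0,0.7,0,0,0,0,0,0,0,0,0,0,0,0,0,0,0,0,0,0]'
python3 go.py 541 385 39.6 187
```

```text
clock: 28.95
position: [0.5415, 0.387, 0.0437]
ee_rot: [-0.062, 0.998, 0.0, 0.001]
force: [-0.4, -0.1, -3.0]
grip_width: 0.27
gripper_force: 60.0
t 28.95 pos [541.5 387.   43.7] head 187.15 F [-0.4 -0.1 -3. ] w 23.8 shift [ 0.7 -1.9  4.1] tilt [0.08 0.05] az 0.0027
clock: 29.2
position: [0.5411, 0.3872, 0.0423]
ee_rot: [-0.063, 0.998, 0.001, 0.001]
force: [0.1, -0.3, -3.2]
grip_width: 0.269
gripper_force: 60.0
clock: 29.45
position: [0.5407, 0.3868, 0.0407]
ee_rot: [-0.063, 0.998, 0.0, 0.0]
force: [0.6, 0.4, -3.8]
grip_width: 0.272
gripper_force: 60.0
t 29.45 pos [540.7 386.8  40.7] head 187.2 F [ 0.6  0.4 -3.8] w 24.0 shift [-0.1 -1.9  1.1] tilt [0.01 0.01] az 0.0035
```

```bash
python3 -m jog '[0,0,0.7,0,0,0,0,0,0,0,0,0,0,0,0,0,0,0,0,0,0]'
python3 -m jog '[0,0,0.7,0,0,0,0,0,0,0,0,0,0,0,0,0,0,0,0,0,0]'
python3 go.py 541 385 39.6 187
```

```text
clock: 29.7
position: [0.5406, 0.3867, 0.0398]
ee_rot: [-0.063, 0.998, -0.0, -0.0]
force: [-0.1, -0.7, -3.1]
grip_width: 0.269
gripper_force: 60.0
clock: 29.95
position: [0.5406, 0.3868, 0.0397]
ee_rot: [-0.063, 0.998, 0.0, -0.0]
force: [-2.3, -0.9, 3.4]
grip_width: 0.272
gripper_force: 60.0
t 29.95 pos [540.6 386.8  39.7] head 187.2 F [-2.3 -0.9  3.4] w 24.0 shift [-0.2 -1.8  0.1] tilt [-0.    0.01] az 0.0035
```

```bash
python3 -m jog '[0,0,0,0,0,0,1,0,0,0,0,0,0,1,0,0,0,0,0,0,1,0,0,0,0,0,0,1,0,0,0,0,0,0,1,0,0,0,0,0,0,1,0,0,-10,0,0,0,1,0,0,-20,0,0,0,1,0,0,-30,0,0,0,1,0,0,-35,0,0,0,1]'
python3 -m jog '[0,0,-35,0,0,0.033,1,0,0,-20,0,0,0.033,1,0,-20,0,0,0,0,1,2,-39,0,0,0,0,1,2,-39,0,0,0,0,1,2,-39,0,0,0,0,1,2,-39,0,0,0,0,1,2,-39,0,0,0,0,1,2,-39,0,0,0,0,1,2,-39,0,0,0,0,1]'
python3 -m jog '[2,-39,0,0,0,0,1,2,-39,0,0,0,0,1,2,-39,0,0,0,0,1,2,-39,0,0,0,0,1,2,-39,0,0,0,0,1,2,-39,0,0,0,0,1,2,-39,0,0,0,0,1,2,-39,0,0,0,0,1,2,-39,0,0,0,0,1,2,-30,0,0,0,0,1]'
python3 go.py 553.6 -406.2 100 183.4
python3 - <<'E'
from h import *
a,c=snap('scene','s13.png'); w,cw=snap('top','t13.png')
E
```

```text
clock: 30.78
position: [0.5395, 0.3859, 0.1343]
ee_rot: [-0.063, 0.998, -0.001, -0.001]
force: [0.3, 0.9, 0.1]
grip_width: 0.977
gripper_force: 0.0
clock: 31.62
position: [0.5439, 0.0916, 0.1901]
ee_rot: [-0.03, 1.0, 0.0, 0.001]
force: [0.8, -0.2, 0.3]
grip_width: 1.0
gripper_force: 0.0
clock: 32.45
position: [0.5462, -0.2918, 0.1902]
ee_rot: [-0.029, 1.0, -0.001, 0.001]
force: [-0.5, 0.2, 0.5]
grip_width: 1.004
gripper_force: 0.0
t 32.45 pos [ 546.2 -291.8  190.2] head 183.29 F [-0.5  0.2  0.5] w 88.3 shift [  -0.7 -114.6   90.4] tilt [ 0.06 -0.07] az -0.0018
```

```bash
python3 -m jog '[0,-39,20,0,0,0,1,0,-38,20,0,0,0,1,0,-25,25,0,0,0,1,0,-12,25,0,0,0,1,0,0,0,0,0,0,1,0,0,0,0,0,0,1]'
python3 go.py 553.6 -406.2 -10 183.4
python3 - <<'E'
from h import *
w,c=snap('wrist','w14.png'); H=hsv(w).astype(int); h,s,v=H[...,0],H[...,1],H[...,2]
for b in blobs((s<40)&(v>120),2000)[:3]: print('cover',rect(c,b,.01))
for b in blobs(((h<8)|(h>172))&(s>150)&(v>60),200)[:2]: print('red',rect(c,b,.05))
a=cv2.imread('pics/t13.png'); cv2.imwrite('pics/tw14.png',np.hstack([cv2.resize(a[100:270,60:360],(480,272))[:,:,::-1],cv2.resize(w,(320,272))])[:,:,::-1])
E
```

```text
clock: 33.05
position: [0.5528, -0.3978, 0.0998]
ee_rot: [-0.03, 1.0, 0.001, -0.001]
force: [0.1, -0.1, 0.8]
grip_width: 1.0
gripper_force: 0.0
t 33.05 pos [ 552.8 -397.8   99.8] head 183.4 F [ 0.1 -0.1  0.8] w 88.0 shift [ -0.5  -8.7 109.8] tilt [-0.13  0.11] az -0.0001
cover [ 547.9 -406.1    3.4  267.1  130.2]
red [ 550.3 -405.9    2.5   63.7   19. ]
```

View pics/tw14.png

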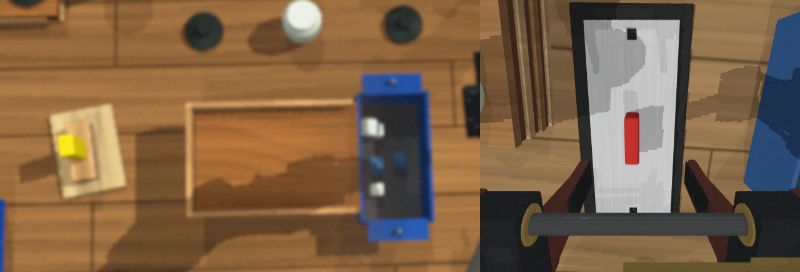

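The block is upright on its rest, the deck is empty, and the cover lies where I left it on the mat.

```bash
python3 -m jog '[0,-8,10,0,0,0,1,0,0,30,0,0,0,1,0,0,30,0,0,0,1,0,0,20,0,0,0,1,0,0,12,0,0,0,1,0,0,6,0,0,0,1,0,0,0,0,0,0,1,0,0,0,0,0,0,1]'
python3 go.py 553.6 -406.2 -10.2 183.4
python3 -m jog '[0,0,1,0,0,0,0,0,0,0,0,0,0,0,0,0,0,0,0,0,0,0,0,0,0,0,0,0,0,0,0,0,0,0,0,0,0,0,0,0,0,0,0,0,0,0,0,0,0,0,0,0,0,0,0,0,0,0,0,0,0,0,0,0,0,0,0,0,0,0]' 60
python3 -m jog '[0,0,0,0,0,0,0,0,0,0,0,0,0,0,0,0,0,0,0,0,0,0,0,0,0,0,0,0]' 60
python3 go.py 553.6 -406.2 -10.2 183.4
```

```text
clock: 33.77
position: [0.5549, -0.4072, -0.0059]
ee_rot: [-0.03, 1.0, -0.001, 0.001]
force: [-0.0, -0.2, 0.7]
grip_width: 1.004
gripper_force: 0.0
t 33.77 pos [ 554.9 -407.2   -5.9] head 183.44 F [-0.  -0.2  0.7] w 88.3 shift [1.3 1.1 4.3] tilt [ 0.09 -0.06] az 0.0007
clock: 34.6
position: [0.5539, -0.4068, -0.0083]
ee_rot: [-0.03, 1.0, 0.0, -0.0]
force: [0.4, 0.0, -0.5]
grip_width: 0.28
gripper_force: 0.0
clock: 34.93
position: [0.5539, -0.4066, -0.0083]
ee_rot: [-0.03, 1.0, 0.0, -0.0]
force: [-0.4, 1.0, 0.6]
grip_width: 0.222
gripper_force: 60.0
t 34.93 pos [ 553.9 -406.6   -8.3] head 183.43 F [-0.4  1.   0.6] w 19.5 shift [0.3 0.4 1.9] tilt [-0.01  0.02] az 0.0005
```

```bash
python3 -m jog '[0,0,-4,0,0,0,0,0,0,-10,0,0,0,0,0,0,-20,0,0,0,0,0,0,-30,0,0,0,0,0,0,-35,0,0,0,0,0,0,-35,0,0,0,0,0,0,-25,0,0,0.02,0,0,0,-12,0,0,0.02,0,0,0,0,0,0,0.02,0,0,0,0,0,0,0,0]'
python3 -m jog '[2,10,0,0,0,0,0,4,23,0,0,0,0,0,6,37,0,0,0,0,0,6,40,0,0,0,0,0,6,40,0,0,0,0,0,6,37,0,0,0,0,0,5,32,0,0,0,0,0,4,22,0,0,0,0,0,2,10,0,0,0,0,0,1,4,0,0,0,0,0]'
python3 -m jog '[0,0,0,0,0,0,0,0,0,0,0,0,0,0,0,0,0,0,0,0,0]'
python3 go.py 510.9 -150.2 77.7 180
```

```text
clock: 35.77
position: [0.5536, -0.4064, 0.1622]
ee_rot: [0.001, 1.0, 0.0, -0.0]
force: [0.1, -0.8, -4.1]
grip_width: 0.228
gripper_force: 60.0
clock: 36.6
position: [0.5106, -0.1488, 0.1612]
ee_rot: [-0.002, 1.0, 0.001, -0.002]
force: [-0.4, -0.8, -3.5]
grip_width: 0.227
gripper_force: 60.0
clock: 36.85
position: [0.5119, -0.1536, 0.1625]
ee_rot: [0.001, 1.0, -0.0, -0.0]
force: [0.2, -0.6, -4.2]
grip_width: 0.221
gripper_force: 60.0
t 36.85 pos [ 511.9 -153.6  162.5] head 179.85 F [ 0.2 -0.6 -4.2] w 19.4 shift [ 1.   3.5 84.8] tilt [-0.01 -0.06] az -0.0027
```

```bash
python3 -m jog '[1,3.5,10,0,0,-0.0027,0,0,0,20,0,0,0,0,0,0,18,0,0,0,0,0,0,10,0,0,0,0,0,0,4,0,0,0,0,0,0,0,0,0,0,0,0,0,0,0,0,0,0,0,0,0,0,0,0,0]'
python3 go.py 510.9 -150.2 77.7 180
```

```text
clock: 37.52
position: [0.5118, -0.1487, 0.1015]
ee_rot: [-0.001, 1.0, -0.0, 0.001]
force: [-0.1, 0.3, -3.3]
grip_width: 0.224
gripper_force: 60.0
t 37.52 pos [ 511.8 -148.7  101.5] head 180.12 F [-0.1  0.3 -3.3] w 19.7 shift [ 0.9 -1.5 23.8] tilt [ 0.09 -0.02] az 0.002
```

Run:
```python
from h import *
w,c=snap('wrist','w15.png'); a,c=snap('scene','s15.png')
cv2.imwrite('pics/sw15.png',np.hstack([cv2.resize(a[150:290,150:310],None,fx=2.6,fy=2.6,interpolation=cv2.INTER_CUBIC),cv2.resize(w[:300,170:370],(243,364))])[:,:,::-1])
```

```text
(no output)
```

View pics/sw15.png

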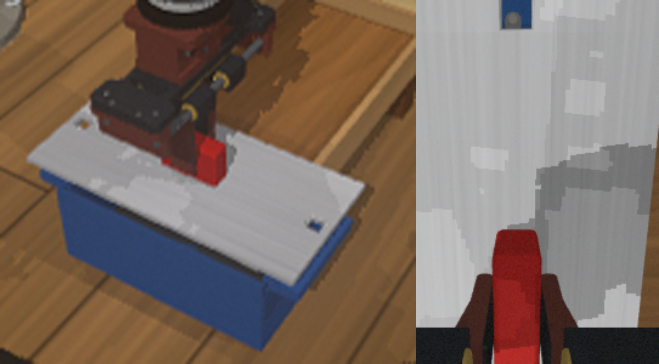

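The pin shows through the near hole, roughly centred across it. I'll lower in small guarded steps.

```bash
python3 -m jog '[0.7,-1.5,4,0,0,0.002,0,0,0,3,0,0,0,0,0,0,0,0,0,0,0,0,0,0,0,0,0,0,0,0,0,0,0,0,0]'
python3 go.py 510.9 -150.2 77.7 180
python3 -m jog '[0,0,2,0,0,0,0,0,0,2,0,0,0,0,0,0,0,0,0,0,0]'
python3 go.py 510.9 -150.2 77.7 180
python3 -m jog '[0,0,2,0,0,0,0,0,0,0,0,0,0,0,0,0,0,0,0,0,0]'
python3 go.py 510.9 -150.2 77.7 180
```

```text
clock: 38.03
position: [0.5103, -0.1498, 0.0937]
ee_rot: [-0.0, 1.0, 0.0, -0.0]
force: [0.5, -0.6, -3.8]
grip_width: 0.225
gripper_force: 60.0
t 38.03 pos [ 510.3 -149.8   93.7] head 180.02 F [ 0.5 -0.6 -3.8] w 19.8 shift [-0.6 -0.4 16. ] tilt [-0.01  0.  ] az 0.0004
clock: 38.28
position: [0.5101, -0.1496, 0.0893]
ee_rot: [-0.0, 1.0, 0.0, -0.0]
force: [0.2, -0.1, -3.4]
grip_width: 0.224
gripper_force: 60.0
t 38.28 pos [ 510.1 -149.6   89.3] head 180.03 F [ 0.2 -0.1 -3.4] w 19.7 shift [-0.8 -0.6 11.6] tilt [-0.04  0.01] az 0.0006
clock: 38.53
position: [0.5102, -0.1498, 0.0876]
ee_rot: [-0.0, 1.0, 0.0, -0.0]
force: [0.7, 0.6, -4.4]
grip_width: 0.222
gripper_force: 60.0
t 38.53 pos [ 510.2 -149.8   87.6] head 180.02 F [ 0.7  0.6 -4.4] w 19.6 shift [-0.7 -0.4  9.9] tilt [-0.02  0.  ] az 0.0003
```

```bash
python3 -m jog '[-0.6,-0.4,2,0,0,0,0,0,0,2,0,0,0,0,0,0,0,0,0,0,0]'
python3 -m jog '[0,0,2,0,0,0,0,0,0,1,0,0,0,0,0,0,0,0,0,0,0]'
python3 -m jog '[0,0,1.5,0,0,0,0,0,0,0,0,0,0,0,0,0,0,0,0,0,0]'
python3 go.py 510.9 -150.2 77.7 180
python3 -m jog '[0,0,1,0,0,0,0,0,0,0,0,0,0,0,0,0,0,0,0,0,0]'
python3 go.py 510.9 -150.2 77.7 180
```

```text
clock: 38.78
position: [0.5107, -0.1501, 0.0833]
ee_rot: [-0.0, 1.0, 0.0, -0.0]
force: [0.2, 0.5, -3.5]
grip_width: 0.223
gripper_force: 60.0
clock: 39.03
position: [0.5107, -0.1501, 0.0804]
ee_rot: [-0.0, 1.0, 0.0, -0.0]
force: [-0.5, -0.6, -3.8]
grip_width: 0.222
gripper_force: 60.0
clock: 39.28
position: [0.5109, -0.1502, 0.0792]
ee_rot: [-0.0, 1.0, 0.0, -0.0]
force: [0.7, 0.1, -4.7]
grip_width: 0.224
gripper_force: 60.0
t 39.28 pos [ 510.9 -150.2   79.2] head 180.02 F [ 0.7  0.1 -4.7] w 19.7 shift [-0.  -0.   1.5] tilt [-0.01  0.  ] az 0.0004
clock: 39.53
position: [0.5109, -0.1502, 0.0782]
ee_rot: [-0.0, 1.0, 0.0, -0.0]
force: [0.2, -0.9, -4.1]
grip_width: 0.226
gripper_force: 60.0
t 39.53 pos [ 510.9 -150.2   78.2] head 180.02 F [ 0.2 -0.9 -4.1] w 19.8 shift [ 0.  -0.   0.5] tilt [-0.  0.] az 0.0004
```

```bash
python3 -m jog '[0,0,0.6,0,0,0,0,0,0,0,0,0,0,0,0,0,0,0,0,0,0]'
python3 -m jog '[0,0,0.6,0,0,0,0,0,0,0,0,0,0,0,0,0,0,0,0,0,0]'
python3 go.py 510.9 -150.2 77.7 180
```

```text
clock: 39.78
position: [0.5109, -0.1502, 0.0776]
ee_rot: [-0.0, 1.0, 0.0, 0.0]
force: [0.0, -0.2, -3.8]
grip_width: 0.23
gripper_force: 60.0
clock: 40.03
position: [0.511, -0.1502, 0.0776]
ee_rot: [-0.0, 1.0, 0.0, 0.0]
force: [-4.4, 2.0, 5.3]
grip_width: 0.229
gripper_force: 60.0
t 40.03 pos [ 511.  -150.2   77.6] head 180.01 F [-4.4  2.   5.3] w 20.1 shift [ 0.1 -0.  -0.1] tilt [0.01 0.02] az 0.0003
```

The cover is seated at the expected height, with firm contact. I'll release it, retreat and check.

```bash
python3 -m jog '[0,0,0,0,0,0,1,0,0,0,0,0,0,1,0,0,0,0,0,0,1,0,0,0,0,0,0,1,0,0,0,0,0,0,1,0,0,0,0,0,0,1,0,0,0,0,0,0,1,0,0,-10,0,0,0,1,0,0,-20,0,0,0,1,0,0,-35,0,0,0,1]'
python3 -m jog '[0,0,-35,0,0,0,1,0,0,-35,0,0,0,1,0,0,-20,0,0,0,1,0,0,0,0,0,0,1,0,0,0,0,0,0,1,0,0,0,0,0,0,1]'
python3 - <<'E'
from h import *
w,c=snap('wrist','w16.png'); H=hsv(w).astype(int); h,s,v=H[...,0],H[...,1],H[...,2]
for b in blobs((s<40)&(v>120),2000)[:2]: print('cover',rect(c,b,.096))
a,c=snap('scene','s16.png')
cv2.imwrite('pics/sw16.png',np.hstack([cv2.resize(a[80:320,80:360],(455,390)),cv2.resize(w,(345,390))])[:,:,::-1])
E
```

```text
clock: 40.87
position: [0.5086, -0.1497, 0.1408]
ee_rot: [-0.0, 1.0, 0.0, -0.003]
force: [0.5, -0.8, 0.4]
grip_width: 0.941
gripper_force: 0.0
clock: 41.37
position: [0.5103, -0.15, 0.2314]
ee_rot: [-0.0, 1.0, 0.0, -0.001]
force: [-0.2, 0.1, -0.1]
grip_width: 0.997
gripper_force: 0.0
cover [ 511.4 -149.7    0.   279.8  129.9]
```

View pics/sw16.png

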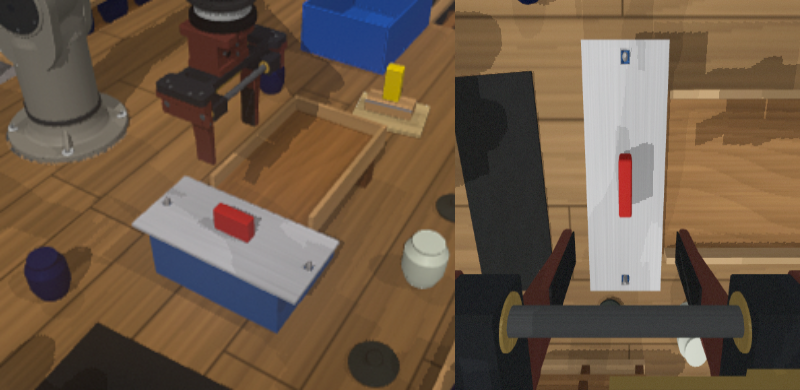

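The cover is seated with both pins through their holes, the deck is clear, the push block is upright on its rest, and the bystanders are untouched.

```bash
python3 -c "
from rig import *
print(close_job())"
```

```text
the job is handed in; nothing more can be done
None
```

The job is handed in at about 41 s of the 192 s: the deck is clear with all the pieces swept into the bin, the push block stands upright on its rest, and the cover is back down over both pins; the hand-in returned no verdict.

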